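Index the nozzle table to its next hole

TASK

Bring the next nozzle round on the indexing table, using just the fingertips: push the clamp lever on the centre stud round anticlockwise (seen from above) to loosen the table, press the indexing plunger's black knob down to free its pin and, keeping it down, swing it anticlockwise by one hole, then let the knob come right up so that the pin snaps into that hole. Finally push the clamp lever back clockwise until the table is tight again. Lift nothing, leave the nozzles standing in their seats, and do not disturb the cup, the mug or the crucible.

Things in the scene. Friction and masses are not known exactly. Their poses are not given: they have to be found in the camera images.
- index_base: Fixed grey drum of the indexing table, 256 mm across, 40 mm high, with three bolted feet reaching 144 mm from its axis. Origin at its centre on the bench, z up along the axis. Its steel top has six round holes 17.5 mm across on a circle of 105 mm radius, 60 degrees apart, joined by a ring-shaped slot 10 mm wide. The hole where the plunger starts lies on the base's -x axis (towards the robot).
- next_hole (a point): Centre of the mouth of the next hole anticlockwise, in the drum's top face 40 mm above the bench, 105 mm from the axis and 60 degrees on from the plunger's first hole (seen from the robot: to its right). Fixed; z up.
- table_axis (a point): Point on the axis of the table at the height of the turntable's top face, 55 mm above the bench. Fixed; z up.
- turntable (a joint): Angle of the round steel turntable (176 mm across, top 55 mm above the bench), rad; 0 with the plunger at the first hole, growing anticlockwise seen from above; the next hole is at 1.047 (pi/3). The pin leaves about 0.016 rad of play either way. Turning it unclamped takes about 0.1 N m; clamped, above 1 N m. It can turn all the way round.
- index_plunger (a joint): How far the spring plunger is pressed down, m: 0 fully up (pin locked in a hole), 0.013 against its stop. The spring needs 5 N to start, 11.5 N at the stop. From 0.0105 on the pin is clear of the hole; between holes the plate keeps it down at 0.010. Let go within about 5 mm of a hole's centre it snaps in and centres itself.
- plunger_top (a point): Centre of the dished top of the plunger's round black knob, which stands on a tongue at the turntable's rim, 105 mm from the table's axis, and swings with the turntable. Knob 48 mm across; flat dish floor 42 mm across, 83.5 mm above the bench when up, with a rim 3 mm high round it; closed fingertips fit inside. z up.
- clamp_lever (a joint): Angle of the clamp lever, rad: 0 tight, growing anticlockwise seen from above as it is loosened, stop at 1.25. It begins to grip the table below about 0.5 and is fully tight below 0.2. It stays where it is left; pushing it at the ball takes about 3 to 6 N.
- lever_ball (a point): Centre of the black ball (24 mm across) at the end of the clamp lever, 80 mm from the table's axis and 125.5 mm above the bench. The lever is a steel bar 10 mm thick that slopes up from the hub on the centre stud to the ball, passing more than 15 mm above the nozzles. At joint value 0 the lever points 40 degrees clockwise of the base's +x axis, on the side away from the robot.
- nozzle_1: Brass burner nozzle, 40 mm tall, 18 mm across, about 30 g, standing loose and upright in a steel seat ring (10 mm high, 29 mm outside) on the turntable, 62 mm from the axis, its tip 95 mm above the bench. Origin at the centre of its underside, z up. To be carried round by the table only.
- nozzle_2: Brass burner nozzle, 40 mm tall, 18 mm across, about 30 g, standing loose and upright in a steel seat ring (10 mm high, 29 mm outside) on the turntable, 62 mm from the axis, its tip 95 mm above the bench. Origin at the centre of its underside, z up. To be carried round by the table only.
- nozzle_3: Brass burner nozzle, 40 mm tall, 18 mm across, about 30 g, standing loose and upright in a steel seat ring (10 mm high, 29 mm outside) on the turntable, 62 mm from the axis, its tip 95 mm above the bench. Origin at the centre of its underside, z up. To be carried round by the table only.
- seat_1 (a point): Centre of the floor of the seat ring in which nozzle_1 stands, on the turntable; turns with it. z up.
- seat_2 (a point): Centre of the floor of the seat ring in which nozzle_2 stands, on the turntable; turns with it. z up.
- seat_3 (a point): Centre of the floor of the seat ring in which nozzle_3 stands, on the turntable; turns with it. z up.
- empty_cup: Empty steel cup, 60 mm across, 101 mm tall, standing loose on the bench left of the indexing table. Origin at the centre of its underside. A bystander.
- tube_mug_left: Steel mug full of thin glass tubes, 71 x 105 x 138 mm, standing loose on the bench left of the indexing table. Origin at the centre of its underside. A bystander.
- crucible: Small white crucible, 50 mm across, 42 mm tall, standing loose on the bench behind the mug. Origin at the centre of its underside. A bystander.

How it is judged:
By the outcome, as a careful person would: the job done as asked, in the order asked, and still so for the second after the job is handed in, with the robot touching nothing.
It also fails if it takes over 72 s, if anything falls off the work surface, if the arm or the gripper's body presses on something with over 40 N, if the wrist force passes 120 N, or if a joint passes its speed limit or range.

ROBOT

A 7-joint arm with a two-finger parallel gripper is mounted at the origin on a cart in front of the work surface, level with it; the furniture and walls round the work are solid. World frame = base frame: x ahead of the robot, y to its left, z up, the work surface at z = 0. Lengths are in m, angles in rad, forces in N, time in s.
With the tool pointing down it reaches from about 0.35 to 0.9 m from the base axis. Payload 7.2 kg.
Tool frame: the origin (TCP) lies midway between the tips of the shut fingers; the grasp point (between the pads) lies 19 mm behind it; x points along the fingers, z is the direction in which the jaws open and shut, and the axes are right-handed (so a half turn about x gives the same grasp; the last joint's range is limited). The gripper opens to 88 mm and grips with 3 to 60 N. Pads are 20 mm wide; open, the fingers measure 115 mm over their backs; the gripper's body (75 mm by 178 mm) begins 61 mm behind the grasp point.
Start: joints at [-1.403, 0.411, -0.013, 1.596, 0.006, 1.134, -0.082], TCP at [0.146, 0.608, 0.223] pointing down, gripper open.
Joint ranges: [-2.95, 2.95], [-0.29, 1.99], [-1.47, 1.44], [0.14, 2.54], [-1.03, 4.17], [0.13, 1.85], [-2.86, 2.86]. Speed limits (rad/s): [2.39, 2.39, 3.01, 3.01, 3.14, 3.14, 3.14].

INTERFACE

Orientations are given as a rotation vector (axis times angle).
In Python, from plant import arm gives the robot as it stands.
- The arm moves only by the shell command python3 -m crank 'ROWS'. ROWS is JSON, a list of rows, each a list of 3 entries, a list of its own where there are three numbers: the gripper's target within -1 to 1 (fully open at 1, half-way at 0, shut at -1), then the shift along the tool's x, y, z in m, then the turn about the tool's x in degrees. A call has 1 to 8 rows; each row shifts and turns the commanded pose from where the row before left it, along the tool's axes as they then stand; what a row does not reach is not made up. A row lasts 1/12 s, in which the tool goes at most 41.7 mm and 7.16 degrees, less where a joint would pass 70% of its speed; a pose out of reach is approached as far as the arm can. A call with a gripper value outside its range is refused whole. The fingers move at their own pace and stop on an object; the grip force is fixed at half the most. Time passes only in rows, so rows that do not move let the fingers close. It gives the time, the measured TCP pose, the force and the opening at its end, in the units of the state.
- arm.sense(): the state, without advancing time (a new reading comes with each control period).
- arm.grab_frame(name): name is "side" or "top" or "wrist"; returns a dict with "pixels" (384x512x3 uint8, red, green, blue), "range_z" (384x512 float32, m along the optical axis (not along the pixel's ray), 0 where there is no reading), "vertical_fov" (degrees; the focal length in pixels is half the picture's height over the tangent of half this angle, whatever the lens; pixels are square), "cx", "cy" (the principal point, pixels), "R" (3x3) and "t" (3): a world point X has camera coordinates R X + t; the wrist camera has in their place "tool_from_camera" (4x4, takes a point from camera to tool coordinates, whose origin is the TCP and whose axes are the tool frame's). Camera axes: x right, y down, z forward; pixel columns grow to the right and rows downward; lengths in m; the calibration is good to about 2 mm. The wrist camera is an equidistant fisheye: a pixel r from the principal point sees the ray r / f radians off the axis. A picture is of the moment at which its call begins: read the wrist's pose just before it.
- arm.finish_job(): hands the job in, once; it reports no verdict.
Trained networks look in a picture, given as the dict that the camera call returned (one of the last four; its "shot" number tells which), for a name from the list of things; names that differ only in an ending like _2 or _b are one class to them, and where a whole thing is asked for, a point or a joint stands for the part that bears it (a point fixed in the world has none). Each returns a list of dicts, best first, with "conf" (0 to 1); they miss things now and then, are a little off and sometimes report something else, mostly with a low value. They report only what shows in the picture. A call takes as long as a camera call.
- arm.look_for(query, picture): "box" ([left, top, right, bottom] in pixels, round what is visible of it).
- arm.outline_of(query, picture): "mask" (384x512 bool, what is visible of it) and "box" ([left, top, right, bottom] in pixels, round what is visible of it).
- arm.mark_of(query, picture): "position" ([column, row] in pixels: a listed point, or the origin of a listed thing).
The state is a dict: "time_s": time; "joint_pos": joint angles; "joint_velocities": joint speeds; "tau": joint torques, N m; "ee_pos": TCP position; "orientation": TCP orientation; "contact_force": force on the tool from outside, world axes, zero at the start; "ft_torque": the same for the moment, N m; "finger_gap": finger opening in m.
Only numpy, scipy, OpenCV 4.12 (cv2) and the standard library are available. Lean on these libraries where they do the work, as an engineer would, in place of code of your own. Each camera call takes 0.05 s, during which the arm holds its last target. There are 200 camera calls.

## Working session

There is one attempt and no reset: what is moved stays moved. The work goes in short steps, Python scripts to look and compute and a shell command to move; the robot and the scene stay as the last step left them, time stands still between calls to the robot, and variables do not carry over. Pictures are saved under pics/ and viewed, about 8 in all and at most 12, crops included, and the job is handed in when it is done.

```bash
mkdir -p pics
cat > h.py <<'E'
import numpy as np, cv2
from plant import arm
from scipy.spatial.transform import Rotation as Ro
def world(p,c,z=None,r=None):
    f=p["pixels"].shape[0]/2/np.tan(np.radians(p["vertical_fov"])/2)
    R=np.array(p["R"]);t=np.array(p["t"])
    d=np.array([(c[0]-p["cx"])/f,(c[1]-p["cy"])/f,1.])
    C=-R.T@t; D=R.T@d
    if z is not None: return C+D*(z-C[2])/D[2]
    u,v=int(round(c[0])),int(round(c[1]))
    return C+D*float(p["range_z"][v,u])
def save(p,n): cv2.imwrite("pics/"+n+".png",p["pixels"][:,:,::-1])
E
python3 - <<'E'
from h import *
s=arm.sense();print({k:np.round(v,3).tolist() for k,v in s.items()})
print(Ro.from_rotvec(s["orientation"]).as_matrix().round(3))
H=dict(next_hole=.04,table_axis=.055,plunger_top=.0835,lever_ball=.1255,index_base=0,nozzle_1=.055,seat_1=.055,empty_cup=0,tube_mug_left=0,crucible=0)
for n in("top","side"):
    p=arm.grab_frame(n);save(p,n+"0")
    for q,z in H.items():
        for m in arm.mark_of(q,p)[:3 if 'z' in q or 'seat' in q else 1]:
            print(n,q,np.round(m["position"],1),round(m["conf"],2),world(p,m["position"],z).round(3),world(p,m["position"]).round(3))
E
```

```text
{'time_s': 0.0, 'joint_pos': [-1.403, 0.412, -0.013, 1.597, 0.006, 1.134, -0.082], 'joint_velocities': [0.002, -0.0, -0.0, -0.003, 0.002, -0.002, -0.003], 'tau': [0.0, -58.794, 0.642, -29.108, -0.054, 0.018, 0.0], 'ee_pos': [0.146, 0.607, 0.222], 'orientation': [-1.035, 1.313, 1.033], 'contact_force': [0.657, 0.996, -0.19], 'ft_torque': [0.004, -0.017, 0.041], 'finger_gap': 0.088}
[[-0.    -0.972  0.234]
 [-0.002  0.234  0.972]
 [-1.    -0.    -0.002]]
top next_hole [347.2 235.2] 0.69 [ 0.507 -0.257  0.04 ] [ 0.507 -0.259  0.03 ]
top table_axis [308.4 216.7] 0.65 [ 0.549 -0.162  0.055] [ 0.547 -0.157  0.092]
top plunger_top [320.7 262.8] 0.62 [ 0.443 -0.187  0.084] [ 0.443 -0.187  0.084]
top lever_ball [329.3 185.5] 0.69 [ 0.615 -0.199  0.125] [ 0.614 -0.198  0.133]
top index_base [304.9 222.9] 0.88 [ 0.536 -0.16   0.   ] [ 0.533 -0.152  0.074]
top nozzle_1 [323.1 242.4] 0.63 [ 0.489 -0.197  0.055] [ 0.489 -0.196  0.059]
top nozzle_1 [318.  196.5] 0.5 [ 0.597 -0.184  0.055] [ 0.595 -0.181  0.076]
top nozzle_1 [334.1 215. ] 0.36 [ 0.554 -0.223  0.055] [ 0.553 -0.219  0.076]
top seat_1
[... 844 characters left out ...]
5]
side nozzle_1 [285.5 273. ] 0.65 [ 0.546 -0.226  0.055] [ 0.542 -0.233  0.065]
side nozzle_1 [257.7 271.8] 0.53 [ 0.496 -0.201  0.055] [ 0.492 -0.208  0.065]
side nozzle_1 [300.7 251.8] 0.45 [ 0.603 -0.189  0.055] [ 0.598 -0.197  0.065]
side seat_1 [258.8 272.5] 0.92 [ 0.497 -0.203  0.055] [ 0.494 -0.208  0.062]
side seat_1 [290.6 267.8] 0.84 [ 0.562 -0.219  0.055] [ 0.554 -0.23   0.072]
side seat_1 [296.8 253.9] 0.66 [ 0.592 -0.191  0.055] [ 0.591 -0.194  0.058]
side empty_cup [194.8 191.1] 0.8 [0.471 0.169 0.   ] [0.439 0.03  0.114]
side tube_mug_left [239.1 187.4] 0.69 [0.592 0.135 0.   ] [0.58  0.104 0.026]
side crucible [297.5 251.3] 0.69 [ 0.626 -0.145  0.   ] [ 0.591 -0.195  0.067]
```

```bash
python3 -c "
import cv2,numpy as np
a=cv2.imread('pics/top0.png')[130:330,130:430];b=cv2.imread('pics/side0.png')[130:350,130:400]
a=cv2.resize(a,(500,333));b=cv2.resize(b,None,fx=1.5,fy=1.5)[:,:300]
cv2.imwrite('pics/c0.png',np.hstack([a,b[:330] if 0 else cv2.resize(cv2.imread('pics/side0.png')[150:350,200:380],(300,333))]))"
```

```text
(no output)
```

View pics/c0.png

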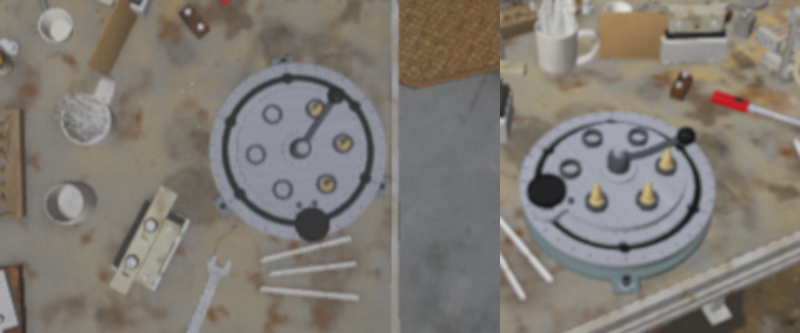

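The table is in front and to the right, with the plunger at the near side, the lever ball at the far right and three nozzles on the right half. The networks agree with the picture. I'll square the tool up (tool y = -x, z = +y), close the fingers and go over.

```bash
python3 -m crank '[[-1,[0,0,0],-6.8],[-1,[0,0,0],-6.7],[-1,[0,-0.018,-0.035],0],[-1,[0,-0.018,-0.035],0],[-1,[0,-0.018,-0.035],0],[-1,[0,-0.018,-0.035],0],[-1,[0,-0.018,-0.035],0],[-1,[0,-0.018,-0.035],0]]'
python3 -m crank '[[-1,[0,-0.018,-0.035],0],[-1,[0,-0.018,-0.035],0],[-1,[0,-0.018,-0.035],0],[-1,[0,-0.018,-0.035],0],[-1,[0,-0.018,-0.035],0],[-1,[0,-0.018,-0.035],0],[-1,[0,-0.018,-0.035],0],[-1,[0,-0.018,-0.035],0]]'
python3 - <<'E'
from h import *
from scipy.optimize import least_squares
print(Ro.from_rotvec(arm.sense()["orientation"]).as_matrix().round(3))
A={'h':(.505,-.2575),'p':(.441,-.180),'b':(.6145,-.197),'c':(.5425,-.1665),'c2':(.5395,-.1625)}
def f(v):
    c=v[:2];d=lambda r,a:c+r*np.array([np.cos(a+v[2]),np.sin(a+v[2])])
    return np.r_[d(.105,4*np.pi/3)-A['h'],d(.105,np.pi)-A['p'],d(.08,v[3])-A['b'],c-A['c'],c-A['c2']]
r=least_squares(f,[.54,-.16,.1,-.6]);print(r.x[:2],np.degrees(r.x[2:]),(r.fun*1e3).round(1))
E
```

```text
time_s: 1.77
ee_pos: [0.2546, 0.396, 0.2228]
orientation: [-1.209, 1.209, 1.209]
contact_force: [0.2, 0.1, -0.2]
finger_gap: 0.038
time_s: 2.43
ee_pos: [0.3985, 0.1158, 0.2231]
orientation: [-1.209, 1.208, 1.209]
contact_force: [0.9, 0.5, -0.3]
finger_gap: 0.0007
[[ 0.001 -1.     0.   ]
 [ 0.001  0.     1.   ]
 [-1.    -0.001  0.001]]
[ 0.54229132 -0.1629911 ] [  9.00239447 -34.22192528] [-0.3 -3.5 -2.4  0.6  0.2 -0.1 -0.2  3.5  2.8 -0.5]
```

```bash
python3 -m crank '[[-1,[-0.01,-0.018,-0.035],0],[-1,[-0.01,-0.018,-0.035],0],[-1,[-0.01,-0.018,-0.035],0],[-1,[-0.01,-0.018,-0.035],0],[-1,[0,-0.018,-0.035],0],[-1,[0,-0.018,-0.035],0],[-1,[0,-0.018,-0.035],0],[-1,[0,-0.018,-0.035],0]]'
cat >> h.py <<'E'
def wray(p,s,c,z):
    f=p["pixels"].shape[0]/2/np.tan(np.radians(p["vertical_fov"])/2)
    v=np.array([c[0]-p["cx"],c[1]-p["cy"]]);r=np.hypot(*v);th=r/f
    d=np.r_[v/max(r,1e-9)*np.sin(th),np.cos(th)]
    T=np.array(p["tool_from_camera"]);R=Ro.from_rotvec(s["orientation"]).as_matrix()
    C=R@T[:3,3]+s["ee_pos"];D=R@(T[:3,:3]@d)
    return C+D*(z-C[2])/D[2]
def wlook(name,H):
    s=arm.sense();p=arm.grab_frame("wrist");save(p,name)
    for q,z in H.items():
        for m in arm.mark_of(q,p)[:3 if 'seat' in q else 1]:
            print(q,np.round(m["position"],1),round(m["conf"],2),wray(p,s,m["position"],z).round(4))
H=dict(next_hole=.04,table_axis=.055,plunger_top=.0835,lever_ball=.1255,index_base=0,seat_1=.055)
E
python3 - <<'E'
from h import *
wlook("w1",H)
E
```

```text
time_s: 3.1
ee_pos: [0.5427, -0.164, 0.2629]
orientation: [-1.21, 1.208, 1.209]
contact_force: [0.5, 0.7, 0.6]
finger_gap: 0.0004
next_hole [181.6 140.8] 0.79 [ 0.5086 -0.267   0.04  ]
table_axis [257.9 169.4] 0.6 [ 0.545  -0.1656  0.055 ]
plunger_top [245.9  84.1] 0.62 [ 0.4401 -0.1793  0.0835]
lever_ball [223.8 245.9] 0.71 [ 0.618  -0.2037  0.1255]
index_base [256.6 163.4] 0.69 [ 0.547  -0.1676  0.    ]
seat_1 [210.1 178.6] 0.77 [ 0.5569 -0.2274  0.055 ]
seat_1 [240.8 212.5] 0.75 [ 0.603  -0.1882  0.055 ]
seat_1 [231.8 128.8] 0.56 [ 0.4933 -0.1982  0.055 ]
```

View pics/w1.png

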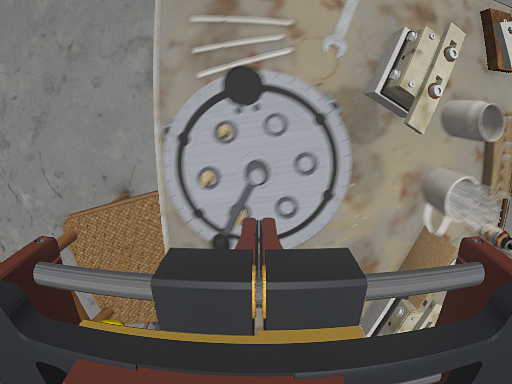

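The ball is at about (221,242) and the knob at about (243,85). The axis is near (0.543,-0.165) and the ball near (0.614,-0.203). Next I go down beside the ball on its clockwise (right) side.

```bash
python3 -m crank '[[-1,[0,-0.0173,-0.0228],0],[-1,[0,-0.0173,-0.0228],0],[-1,[0,-0.0173,-0.0228],0],[-1,[0,-0.0173,-0.0228],0],[-1,[0.0378,0,0],0],[-1,[0.0378,0,0],0],[-1,[0.0378,0,0],0],[-1,[0.0378,0,0],0]]'
python3 -m crank '[[-1,[0,0,0],0],[-1,[0,0,0],0]]'
python3 - <<'E'
from h import *
wlook("w2",{k:H[k] for k in("lever_ball","plunger_top","table_axis")})
c=np.array([.543,-.165])
for a in np.radians([-29,-20,-10,0,10,20,30,40]): print(np.degrees(a),(c+.08*np.array([np.cos(a),np.sin(a)])).round(4))
E
```

```text
time_s: 4.12
ee_pos: [0.6115, -0.2516, 0.1105]
orientation: [-1.211, 1.207, 1.21]
contact_force: [0.6, 0.9, 0.4]
finger_gap: 0.0006
time_s: 4.28
ee_pos: [0.6104, -0.2516, 0.1106]
orientation: [-1.208, 1.21, 1.213]
contact_force: [0.4, 0.6, 0.5]
finger_gap: 0.0006
lever_ball [343.6 251.6] 0.92 [ 0.6159 -0.2038  0.1255]
table_axis [371.9 121.4] 0.79 [ 0.5437 -0.1656  0.055 ]
-29.000000000000004 [ 0.613  -0.2038]
-20.0 [ 0.6182 -0.1924]
-10.0 [ 0.6218 -0.1789]
0.0 [ 0.623 -0.165]
10.0 [ 0.6218 -0.1511]
20.0 [ 0.6182 -0.1376]
29.999999999999996 [ 0.6123 -0.125 ]
40.0 [ 0.6043 -0.1136]
```

View pics/w2.png

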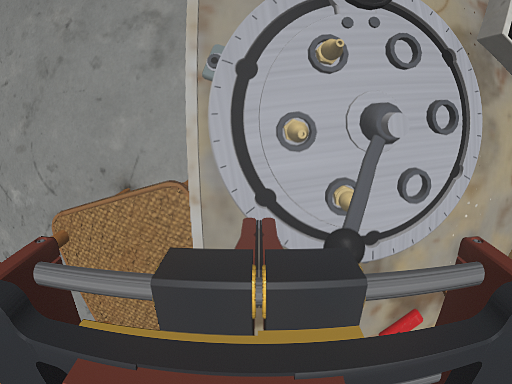

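```bash
python3 -m crank '[[-1,[0,-0.001,0.0068],0],[-1,[0,-0.001,0.0068],0],[-1,[0,-0.001,0.0068],0],[-1,[0,-0.002,0.0068],0],[-1,[0,-0.002,0.0068],0],[-1,[0,-0.002,0.0068],0],[-1,[0,-0.001,0.0068],0],[-1,[0,-0.001,0.0068],0]]'
python3 -m crank '[[-1,[0,0,0.0064],0],[-1,[0,0,0.0064],0],[-1,[0,0,0.0064],0],[-1,[0,0.001,0.0064],0],[-1,[0,0.002,0.0064],0],[-1,[0,0.003,0.0064],0],[-1,[0,0.004,0.0064],0],[-1,[0,0.004,0.006],0]]'
python3 - <<'E'
from h import *
wlook("w3",{k:H[k] for k in("lever_ball","plunger_top","table_axis")})
E
```

```text
time_s: 5.15
ee_pos: [0.6239, -0.2002, 0.1124]
orientation: [-1.213, 1.209, 1.205]
contact_force: [4.2, -4.0, 0.4]
finger_gap: 0.0007
time_s: 5.82
ee_pos: [0.6076, -0.1476, 0.1113]
orientation: [-1.209, 1.209, 1.209]
contact_force: [3.3, -2.9, 1.2]
finger_gap: 0.0006
lever_ball [296.  256.6] 0.82 [ 0.6158 -0.1273  0.1255]
table_axis [237.3 120.7] 0.87 [ 0.5433 -0.1641  0.055 ]
```

```bash
python3 -m crank '[[-1,[0,0.003,0.005],0],[-1,[0,0,0],0],[-1,[0,0,-0.01],0],[-1,[0,0,-0.01],0],[-1,[-0.03,0,0],0],[-1,[-0.03,0,0],0],[-1,[0,0.036,-0.004],0],[-1,[0,0.036,-0.004],0]]'
python3 -m crank '[[-1,[0,0.03,0],0],[-1,[0,0.03,0],0],[-1,[0,0.03,0],0],[-1,[0,0,0],0],[-1,[0,0,0],0]]'
python3 - <<'E'
from h import *
H["lever_ball"]=.1255
wlook("w4",H)
p=arm.grab_frame("top")
for q in("lever_ball","plunger_top"):
  m=arm.mark_of(q,p)
  if m: print(q,m[0]["conf"],world(p,m[0]["position"],H[q]))
E
```

```text
time_s: 6.68
ee_pos: [0.5341, -0.1727, 0.1727]
orientation: [-1.212, 1.208, 1.207]
contact_force: [-0.0, -0.5, 0.0]
finger_gap: 0.0005
time_s: 7.1
ee_pos: [0.4419, -0.1721, 0.1718]
orientation: [-1.207, 1.209, 1.208]
contact_force: [-0.4, 0.4, -0.1]
finger_gap: 0.0004
next_hole [176.5 235.9] 0.91 [ 0.5033 -0.2639  0.04  ]
table_axis [249.5 192.8] 0.48 [ 0.4494 -0.1816  0.055 ]
plunger_top [252.4 191.1] 0.67 [ 0.4399 -0.1781  0.0835]
seat_1 [247.3 316.3] 0.96 [ 0.6014 -0.1863  0.055 ]
seat_1 [228.6 234.2] 0.6 [ 0.4936 -0.2036  0.055 ]
lever_ball 0.71 [ 0.60453709 -0.11144072  0.1255    ]
plunger_top 0.63 [ 0.44303724 -0.1827027   0.0835    ]
```

View pics/w4.png

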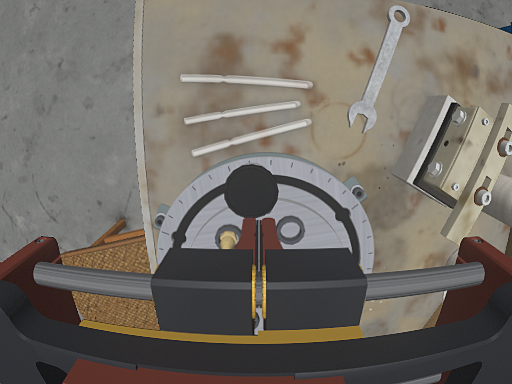

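```bash
python3 -m crank '[[-1,[0.02,0.002,-0.007],0],[-1,[0.03,0,0],0],[-1,[0.026,0,0],0],[-1,[0.005,0,0],0],[-1,[0.004,0,0],0],[-1,[0.004,0,0],0],[-1,[0.004,0,0],0],[-1,[0.004,0,0],0]]'
python3 -m crank '[[-1,[0.002,0,0],0],[-1,[0,0,0],0],[-1,[0,0,0],0]]'
```

```text
time_s: 8.27
ee_pos: [0.4414, -0.1787, 0.0755]
orientation: [-1.209, 1.208, 1.208]
contact_force: [-3.6, -0.3, 7.7]
finger_gap: 0.0007
time_s: 8.52
ee_pos: [0.4414, -0.1787, 0.0739]
orientation: [-1.209, 1.208, 1.208]
contact_force: [-5.0, -0.3, 9.1]
finger_gap: 0.0006
```

```bash
python3 -m crank '[[-1,[0.002,0,0],0],[-1,[0.002,0,0],0],[-1,[0,0,0],0]]'; python3 -m crank '[[-1,[0.002,0,0],0],[-1,[0,0,0],0]]'; python3 -m crank '[[-1,[0.002,0,0],0],[-1,[0,0,0],0]]'
```

```text
time_s: 8.77
ee_pos: [0.4416, -0.1794, 0.0707]
orientation: [-1.21, 1.208, 1.207]
contact_force: [-6.3, 1.2, 18.8]
finger_gap: 0.0006
time_s: 8.93
ee_pos: [0.4419, -0.1804, 0.0704]
orientation: [-1.21, 1.207, 1.205]
contact_force: [-12.9, -0.9, 43.0]
finger_gap: 0.0002
time_s: 9.1
ee_pos: [0.4423, -0.1814, 0.0701]
orientation: [-1.21, 1.206, 1.204]
contact_force: [-20.4, -0.6, 67.5]
finger_gap: 0.0005
```

The stop is at z≈0.0707, and the arm is stiff. I back off to the light overload (about 18 N) and start the arc.

```bash
python3 -m crank '[[-1,[-0.002,0,0],0],[-1,[-0.002,0,0],0],[-1,[0,0,0],0],[-1,[0,-0.0012,-0.0072],0],[-1,[0,-0.0017,-0.0071],0],[-1,[0,-0.0022,-0.007],0],[-1,[0,0,0],0]]'
python3 - <<'E'
from h import *
p=arm.grab_frame("top")
m=arm.mark_of("plunger_top",p)
if m: print(m[0]["conf"],world(p,m[0]["position"],.0715))
E
```

```text
time_s: 9.68
ee_pos: [0.449, -0.2018, 0.071]
orientation: [-1.213, 1.207, 1.203]
contact_force: [-0.5, -1.0, 10.8]
finger_gap: 0.0006
0.57 [ 0.44655505 -0.20791508  0.0715    ]
```

```bash
python3 -m crank '[[-1,[0.0004,-0.0027,-0.0068],0],[-1,[0,-0.0032,-0.0066],0],[-1,[0,-0.0036,-0.0064],0],[-1,[0,-0.0041,-0.0061],0],[-1,[0,-0.0045,-0.0058],0],[-1,[0,-0.0049,-0.0055],0],[-1,[0,0,0],0]]'
python3 - <<'E'
from h import *
p=arm.grab_frame("top")
m=arm.mark_of("plunger_top",p)
if m: print(m[0]["conf"],world(p,m[0]["position"],.0715))
E
```

```text
time_s: 10.37
ee_pos: [0.473, -0.2388, 0.071]
orientation: [-1.214, 1.206, 1.203]
contact_force: [0.7, 0.9, 9.4]
finger_gap: 0.0005
0.21 [ 0.58915972 -0.20833509  0.0715    ]
```

```bash
python3 -m crank '[[-1,[0,-0.0052,-0.0054],0],[-1,[0,-0.0056,-0.005],0],[-1,[0,-0.0059,-0.0046],0],[-1,[0,-0.0062,-0.0042],0],[-1,[0,-0.0064,-0.0037],0],[-1,[0,0,0],0],[-1,[0,0,0],0]]'
python3 - <<'E'
from h import *
s=arm.sense()
p=arm.grab_frame("top");w=arm.grab_frame("wrist")
for q in("plunger_top","seat_1"):
  for m in arm.mark_of(q,p)[:3]: print('top',q,m["conf"],m["position"],world(p,m["position"],.0705 if 'p' in q[0] else .055).round(4))
  for m in arm.mark_of(q,w)[:3]: print('wr',q,m["conf"],m["position"],wray(w,s,m["position"],.0705 if 'p' in q[0] else .055).round(4))
side=arm.grab_frame("side")
m=arm.mark_of("plunger_top",side)
if m: print(m[0]["conf"],world(side,m[0]["position"],.0705).round(4))
cv2.imwrite("pics/s5.png",np.hstack([cv2.resize(side["pixels"][200:340,190:360],(400,330)),cv2.resize(p["pixels"][165:295,250:400],(380,330))])[:,:,::-1])
E
```

```text
time_s: 11.05
ee_pos: [0.5018, -0.2606, 0.0709]
orientation: [-1.214, 1.206, 1.204]
contact_force: [2.0, 1.3, 11.1]
finger_gap: 0.0006
top plunger_top 0.53 [351.8, 239.6] [ 0.497  -0.2608  0.0705]
wr plunger_top 0.7 [266.2, 226.9] [ 0.4976 -0.2569  0.0705]
top seat_1 0.84 [321.7, 198.0] [ 0.594  -0.1931  0.055 ]
top seat_1 0.62 [291.2, 195.3] [ 0.599  -0.1207  0.055 ]
top seat_1 0.58 [332.3, 219.7] [ 0.5429 -0.2184  0.055 ]
wr seat_1 0.94 [412.5, 318.7] [ 0.5937 -0.129   0.055 ]
0.53 [ 0.494  -0.2489  0.0705]
```

View pics/s5.png

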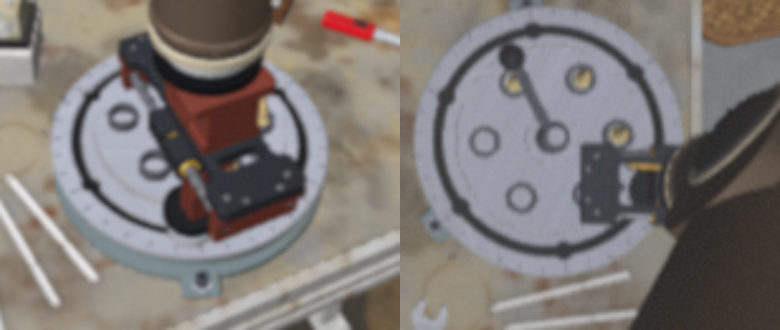

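The knob is at about (185,210) in the left crop, and the table has turned by roughly 54-57°. I advance a few more millimetres along the arc and remeasure.

```bash
python3 -m crank '[[-1,[0,-0.0028,-0.0013],0],[-1,[0,-0.0028,-0.0012],0],[-1,[0,0,0],0]]'
cat >> h.py <<'E'
def ang(z=.0705,k=2):
    s=arm.sense();c=np.array([.543,-.165])
    A=lambda P:(P.round(4),round(np.degrees(np.arctan2(*(P[:2]-c)[::-1]))%360,1))
    for n in("top","wrist","side"):
        p=arm.grab_frame(n)
        for q,zz in(("plunger_top",z),("seat_1",.055)):
            for m in arm.mark_of(q,p)[:3]:
                if m["conf"]>.4: print(n,q,round(m["conf"],2),*A(wray(p,s,m["position"],zz) if n=="wrist" else world(p,m["position"],zz)))
E
python3 -c "
from h import *
ang()"
```

```text
time_s: 11.7
ee_pos: [0.5071, -0.263, 0.071]
orientation: [-1.214, 1.206, 1.205]
contact_force: [-0.1, 0.6, 11.3]
finger_gap: 0.0003
top seat_1 0.8 [ 0.6005 -0.1829  0.055 ] 342.7
top seat_1 0.72 [ 0.5541 -0.221   0.055 ] 281.2
top seat_1 0.68 [ 0.6    -0.1209  0.055 ] 37.7
wrist plunger_top 0.68 [ 0.5047 -0.26    0.0705] 248.0
wrist seat_1 0.92 [ 0.6042 -0.1887  0.055 ] 338.9
wrist seat_1 0.85 [ 0.5917 -0.1243  0.055 ] 39.9
side plunger_top 0.76 [ 0.5049 -0.2555  0.0705] 247.2
side seat_1 0.94 [ 0.5544 -0.2209  0.055 ] 281.6
side seat_1 0.91 [ 0.6103 -0.1756  0.055 ] 351.1
```

Now it's at about 248°, the target being 247.7°. I let the knob up slowly.

```bash
python3 -m crank '[[-1,[-0.001,0,0],0],[-1,[-0.001,0,0],0],[-1,[-0.001,0,0],0],[-1,[-0.001,0,0],0],[-1,[0,0,0],0]]'; python3 -m crank '[[-1,[-0.002,0,0],0],[-1,[-0.002,0,0],0],[-1,[0,0,0],0]]'
```

```text
time_s: 12.57
ee_pos: [0.5068, -0.2628, 0.0749]
orientation: [-1.213, 1.206, 1.205]
contact_force: [-0.2, 1.8, 9.1]
finger_gap: 0.0005
time_s: 12.82
ee_pos: [0.5068, -0.2629, 0.0789]
orientation: [-1.213, 1.206, 1.205]
contact_force: [1.3, 0.1, 6.9]
finger_gap: 0.0006
```

The knob is still pushing up at z=0.079, well above the on-plate height, so the pin is in the hole.

```bash
python3 -m crank '[[-1,[-0.002,0,0],0],[-1,[-0.002,0,0],0],[-1,[-0.002,0,0],0],[-1,[-0.004,0,0],0],[-1,[-0.02,0,0],0],[-1,[-0.03,0,0],0],[-1,[-0.03,0,0],0],[-1,[0,0,0],0]]'
python3 - <<'E'
from h import *
ang(.0835)
s=arm.sense();p=arm.grab_frame("wrist");save(p,"w6")
t=arm.grab_frame("top")
for q,z in(("plunger_top",.0835),("lever_ball",.1255)):
  for m in arm.mark_of(q,t)[:1]: print(q,m["conf"],world(t,m["position"],z),world(t,m["position"]))
E
```

```text
time_s: 13.48
ee_pos: [0.5054, -0.2639, 0.1708]
orientation: [-1.212, 1.207, 1.204]
contact_force: [0.5, -1.5, -0.8]
finger_gap: 0.0005
top plunger_top 0.55 [ 0.509  -0.2684  0.0835] 251.8
top seat_1 0.86 [ 0.5955 -0.1853  0.055 ] 338.8
top seat_1 0.72 [ 0.5479 -0.221   0.055 ] 275.0
top seat_1 0.7 [ 0.5917 -0.1241  0.055 ] 40.0
wrist plunger_top 0.83 [ 0.5095 -0.2641  0.0835] 251.3
wrist seat_1 0.86 [ 0.5976 -0.1296  0.055 ] 33.0
wrist seat_1 0.69 [ 0.5549 -0.2245  0.055 ] 281.3
side plunger_top 0.6 [ 0.5008 -0.2564  0.0835] 245.2
side seat_1 0.83 [ 0.6053 -0.1813  0.055 ] 345.3
side seat_1 0.68 [ 0.5521 -0.2218  0.055 ] 279.1
side seat_1 0.66 [ 0.5271 -0.1982  0.055 ] 244.4
plunger_top 0.51 [ 0.50188232 -0.2647416   0.0835    ] [ 0.50189408 -0.26512034  0.08186859]
lever_ball 0.87 [ 0.61330386 -0.11465667  0.1255    ] [ 0.61194416 -0.11378116  0.13621047]
```

View pics/w6.png

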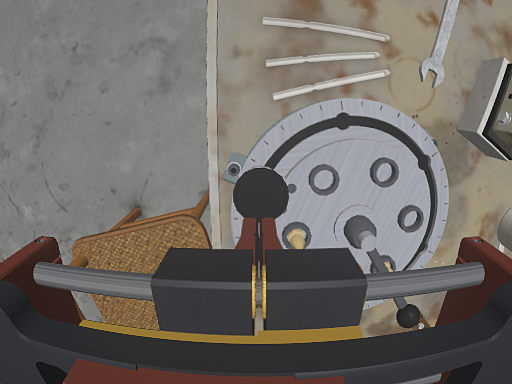

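The knob is centred at about (261,193), the lever ball at about (407,315), and the nozzle is in its seat. Next I go to the ball's anticlockwise side and push it back.

```bash
python3 -m crank '[[-1,[0,-0.0168,0.0343],0],[-1,[0,-0.0168,0.0343],0],[-1,[0,-0.0168,0.0343],0],[-1,[0,-0.0168,0.0343],0],[-1,[0,-0.0168,0.0343],0],[-1,[0,-0.0168,0.0343],0],[-1,[0,0,0],0]]'
python3 -m crank '[[-1,[0.03,0,0],0],[-1,[0.029,0,0],0],[-1,[0,0,0],0],[-1,[0,0,0],0]]'
python3 - <<'E'
from h import *
wlook("w7",{k:H[k] for k in("lever_ball","table_axis")})
E
```

```text
time_s: 14.72
ee_pos: [0.6079, -0.0467, 0.1652]
orientation: [-1.214, 1.201, 1.218]
contact_force: [-0.1, 1.1, 0.1]
finger_gap: 0.0002
time_s: 15.05
ee_pos: [0.6038, -0.0567, 0.1061]
orientation: [-1.208, 1.212, 1.211]
contact_force: [-0.2, 0.1, -0.3]
finger_gap: 0.0004
lever_ball [145.4 257.1] 0.95 [ 0.6115 -0.1224  0.1255]
table_axis [121.8 127.3] 0.8 [ 0.5405 -0.1628  0.055 ]
```

```bash
python3 -m crank '[[-1,[-0.005,-0.005,-0.01],0],[-1,[0,0,-0.01],0],[-1,[0,0,-0.01],0],[-1,[0,-0.002,-0.0065],0],[-1,[0,-0.002,-0.0065],0],[-1,[0,-0.002,-0.0065],0],[-1,[0,-0.002,-0.0065],0],[-1,[0,-0.002,-0.0065],0]]'
python3 -m crank '[[-1,[0,-0.002,-0.0066],0],[-1,[0,-0.001,-0.0066],0],[-1,[0,0,-0.0066],0],[-1,[0,0,-0.0066],0],[-1,[0,0.001,-0.0066],0],[-1,[0,0.001,-0.0066],0],[-1,[0,0.002,-0.0066],0],[-1,[0,0,0],0]]'
python3 - <<'E'
from h import *
wlook("w8",{k:H[k] for k in("lever_ball","table_axis")})
E
```

```text
time_s: 15.87
ee_pos: [0.6223, -0.1169, 0.1126]
orientation: [-1.21, 1.204, 1.209]
contact_force: [3.8, 4.8, 1.5]
finger_gap: 0.0008
time_s: 16.53
ee_pos: [0.6178, -0.1675, 0.112]
orientation: [-1.208, 1.212, 1.207]
contact_force: [-0.4, -0.2, -0.0]
finger_gap: 0.0007
lever_ball [220.6 247.1] 0.6 [ 0.6203 -0.1896  0.1255]
table_axis [261.1 107. ] 0.73 [ 0.5435 -0.1664  0.055 ]
```

```bash
python3 -m crank '[[-1,[0,0.0015,-0.004],0],[-1,[0,0.0015,-0.004],0],[-1,[0,0,0],0]]';python3 -m crank '[[-1,[0,0.001,-0.003],0],[-1,[0,0,0],0]]'; python3 -m crank '[[-1,[0,0.001,-0.002],0],[-1,[0,0,0],0]]'
```

```text
time_s: 16.93
ee_pos: [0.6156, -0.1736, 0.1119]
orientation: [-1.209, 1.209, 1.209]
contact_force: [1.4, 1.7, -1.2]
finger_gap: 0.0002
time_s: 17.1
ee_pos: [0.6147, -0.1764, 0.112]
orientation: [-1.209, 1.209, 1.209]
contact_force: [2.4, 2.1, -1.1]
finger_gap: 0.0002
time_s: 17.27
ee_pos: [0.6138, -0.1783, 0.1121]
orientation: [-1.209, 1.209, 1.209]
contact_force: [1.6, 2.2, -1.4]
finger_gap: 0.0006
```

```bash
for i in 1; do python3 -m crank '[[-1,[0,0.001,-0.002],0],[-1,[0,0,0],0]]'; python3 -m crank '[[-1,[0,0.001,-0.002],0],[-1,[0,0,0],0]]'; python3 -m crank '[[-1,[0,0.001,-0.0015],0],[-1,[0,0,0],0]]'; done
python3 - <<'E'
from h import *
wlook("w9",{k:H[k] for k in("lever_ball","table_axis")})
E
```

```text
time_s: 17.43
ee_pos: [0.6128, -0.1805, 0.1121]
orientation: [-1.209, 1.209, 1.209]
contact_force: [1.6, 2.4, -0.6]
finger_gap: 0.0007
time_s: 17.6
ee_pos: [0.6118, -0.1826, 0.1121]
orientation: [-1.209, 1.209, 1.209]
contact_force: [1.5, 1.4, -0.1]
finger_gap: 0.0003
time_s: 17.77
ee_pos: [0.6109, -0.1841, 0.1121]
orientation: [-1.209, 1.209, 1.208]
contact_force: [0.9, 1.8, 0.0]
finger_gap: 0.0009
lever_ball [221.5 245.3] 0.88 [ 0.6123 -0.2056  0.1255]
table_axis [286.3 114.7] 0.86 [ 0.5421 -0.1645  0.055 ]
```

```bash
python3 -m crank '[[-1,[0,0.001,-0.0015],0],[-1,[0,0,0],0]]'; python3 -m crank '[[-1,[0,0.001,-0.0015],0],[-1,[0,0,0],0]]'; python3 -m crank '[[-1,[0,0,-0.001],0],[-1,[0,0,0],0]]'
```

```text
time_s: 18.08
ee_pos: [0.6104, -0.1845, 0.1121]
orientation: [-1.209, 1.208, 1.209]
contact_force: [2.2, 3.3, -0.6]
finger_gap: 0.0004
time_s: 18.25
ee_pos: [0.6103, -0.1847, 0.1122]
orientation: [-1.21, 1.205, 1.21]
contact_force: [5.9, 5.5, -1.1]
finger_gap: 0.0004
time_s: 18.42
ee_pos: [0.6103, -0.1847, 0.1122]
orientation: [-1.209, 1.204, 1.211]
contact_force: [4.6, 7.7, -0.3]
finger_gap: 0.0004
```

```bash
python3 -m crank '[[-1,[0,0,-0.001],0],[-1,[0,0,-0.001],0],[-1,[0,0,0],0]]'
python3 -m crank '[[-1,[0,0,0.008],0],[-1,[0,0,0.015],0],[-1,[-0.035,0,0],0],[-1,[-0.035,0,0],0],[-1,[0,0.01,0.038],0],[-1,[0,0.01,0.038],0],[-1,[0,0.01,0.038],0],[-1,[0,0,0.038],0]]'
python3 -m crank '[[-1,[0,0.01,0.038],0],[-1,[0,0,0.03],0],[-1,[0,0,0],0],[-1,[0,0,0],0]]'
python3 - <<'E'
from h import *
ang(.0835)
t=arm.grab_frame("top");s=arm.grab_frame("side")
for n,p in(("t",t),("s",s)):
 for q,z in(("plunger_top",.0835),("lever_ball",.1255),("empty_cup",0),("tube_mug_left",0),("crucible",0)):
  for m in arm.mark_of(q,p)[:1]: print(n,q,round(m["conf"],2),world(p,m["position"],z).round(4),world(p,m["position"]).round(4))
cv2.imwrite("pics/s10.png",np.hstack([cv2.resize(s["pixels"][200:340,190:360],(400,330)),cv2.resize(t["pixels"][165:295,250:400],(380,330))])[:,:,::-1])
E
```

```text
time_s: 18.67
ee_pos: [0.6104, -0.1848, 0.1121]
orientation: [-1.208, 1.203, 1.213]
contact_force: [4.1, 11.9, 2.0]
finger_gap: 0.0005
time_s: 19.33
ee_pos: [0.5766, -0.0149, 0.1822]
orientation: [-1.207, 1.212, 1.208]
contact_force: [0.2, -0.5, -0.5]
finger_gap: 0.0005
time_s: 19.67
ee_pos: [0.5684, 0.0546, 0.1818]
orientation: [-1.212, 1.209, 1.212]
contact_force: [-0.2, -0.7, 0.9]
finger_gap: 0.0006
top plunger_top 0.8 [ 0.5055 -0.2625  0.0835] 248.9
top plunger_top 0.58 [ 0.6015 -0.1827  0.0835] 343.2
top seat_1 0.83 [ 0.5998 -0.1264  0.055 ] 34.2
top seat_1 0.72 [ 0.5484 -0.2222  0.055 ] 275.4
top seat_1 0.56 [ 0.5984 -0.1891  0.055 ] 336.5
wrist seat_1 0.96 [ 0.5907 -0.1234  0.055 ] 41.1
wrist seat_1 0.88 [ 0.55   -0.2225  0.055 ] 276.9
side plunger_top 0.97 [ 0.4969 -0.2544  0.0835] 242.7
side plunger_top 0.71 [ 0.5092 -0.2247  0.0835] 240.5
side seat_1 0.81 [ 0.5484 -0.2265  0.055 ] 275.0
side seat_1 0.79 [ 0.61   -0.1837  0.055 ] 344.4
side seat_1 0.79 [ 0.5867 -0.1312  0.055 ] 37.7
t lever_ball 0.8 [ 0.6219 -0.2005  0.1255] [ 0.6348 -0.217   0.0305]
t tube_mug_left 0.71 [ 0.5085 -0.2641  0.    ] [ 0.5074 -0.2462  0.084 ]
t crucible 0.55 [0.7192 0.1984 0.    ] [0.5976 0.0701 0.5736]
s plunger_top 0.56 [ 0.5009 -0.2607  0.0835] [ 0.5004 -0.2616  0.0849]
s lever_ball 0.62 [ 0.6142 -0.2002  0.1255] [ 0.608  -0.2083  0.1355]
s empty_cup 0.79 [0.4746 0.1637 0.    ] [0.4423 0.0264 0.113 ]
s tube_mug_left 0.96 [0.598  0.1317 0.    ] [0.5878 0.1065 0.0216]
s crucible 0.54 [0.7315 0.2045 0.    ] [0.6848 0.117  0.0685]
```

View pics/s10.png

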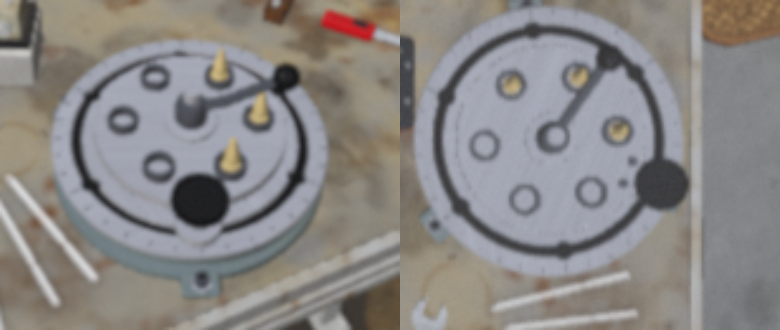

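The knob stands up over the next hole, the floor of its dish reading 0.084 m. The lever is back at its tight stop, and all three nozzles are upright in their seats. I'm handing it in.

```bash
python3 -c "
from h import *
print(arm.finish_job())"
```

```text
the job is handed in; nothing more can be done
None
```

The indexing table is one hole on and clamped again; I handed the job in at about 20 s of the 72 s allowed.

- **What I did:** I pushed the clamp lever anticlockwise to about 1.2 rad. I then pressed the knob to its stop, swung it about 60° and let it up, and pushed the lever back clockwise until it stopped moving.
- **Pin in the hole:** The knob pushed up on the fingers well past the on-plate height, so the pin is in. Its dish floor last measured 0.084–0.085 m above the bench; fully up is 0.0835 m.
- **Lever tight:** The fingertips stopped moving while the push rose to about 12 N. The ball was back near where it started.
- **Nozzles and bystanders:** All three nozzles show upright in their seats in the last picture. The side camera puts the cup and mug within a few millimetres of where they were. The top camera matched the crucible's starting place, but its view of the mug was wrong (it marked the knob) and it gave no reading for the cup. The arm had moved clear of everything.
- **Disagreements:** The final knob bearing read 249° from the top camera and 241–243° from the side camera, against an expected 248°. I put this down to marking error.
- **Pressing too hard:** While finding the knob's stop I pressed for a moment with about 68 N on the vertical axis (about 70 N in all). That was through the fingertips and under the 120 N wrist limit. I backed off before swinging the table.

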